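# Bring the honey jar round to the opening of the spice carousel

### The job

Turn the spice carousel by the wooden grip on top of its post: it is parked in a click stop, so turn firmly until it clicks out, then go on turning until the wide honey jar stands in the middle of the opening in the guard rail, ready to be taken out. Finish while still gripping the wooden grip and holding the turntable still there; do not touch the jars, keep them all standing on the turntable, and leave the other things on the worktop alone.

Things in the scene. Friction and masses are not known exactly. Their poses are not given: they have to be found in the camera images.
- carousel: fixed foot, dark round wooden plate 260 mm across, 12 mm thick, with a steel wire guard rail 246 mm across, 77 mm high round its edge. Origin: centre of the underside, on the turntable's axis; z up. The rail is open over 66 degrees (134 mm), centred on the foot's -x axis: that is the front, facing roughly the robot (up to 0.5 rad aside)
- turntable (a joint): angle of the wooden turntable (216 mm across, surface 30 mm up, 7 mm rim), rad, 0 as parked, positive anticlockwise from above, free over a full turn either way. A sprung ball parks it: up to about 0.3 N m turns it over the click near 0.12 rad, either way; beyond 0.25 rad it turns with slight friction (0.04 N m) and stays where left
- turntable_grip (a point): centre of the wooden grip: a bar 64 mm long, 18 wide, 32 high, rounded edges, fixed on top of the turntable's steel post (17 mm thick), centre 172 mm over the worktop (156 to 188). It turns with the turntable; the bar lies along this point's x axis, its flat sides face its y axis, z up. When parked the bar lies along the foot's x axis
- jar_honey: honey jar, glass with a wide screw lid: the widest of the five jars on the turntable, 60 mm diameter, 90 mm high (top 120 mm over the worktop). Origin: centre of its underside. It stands loose on the turntable, its axis about 68 mm from the turntable's axis, at least 50 degrees away from the front, to either side or right at the back
- spice_0: slim spice jar with a tall dark cap, 41 mm diameter, 105 mm high (top 135 mm over the worktop), loose on the turntable; origin: centre of its underside
- spice_1: slim spice jar with a tall dark cap, 41 mm diameter, 105 mm high (top 135 mm over the worktop), loose on the turntable; origin: centre of its underside
- spice_3: slim spice jar with a tall dark cap, 41 mm diameter, 105 mm high (top 135 mm over the worktop), loose on the turntable; origin: centre of its underside
- salt_shaker: waisted glass salt shaker with domed metal top, 44 mm diameter, 90 mm high, loose on the turntable; origin: centre of its underside
- mug_tea: white mug, 78 mm diameter, 97 mm high, behind the carousel; bystander; origin: centre of its underside
- sauce_bottle: slim sauce bottle with dark cap, 46 mm diameter, 193 mm high, behind the carousel to the left; bystander; origin: centre of its underside
- blender_beaker: dark grey beaker, 94 mm diameter, 208 mm high, behind the carousel to the right; bystander; origin: centre of its underside
- teaspoon: teaspoon 139 mm long, lying on the worktop to the right of the carousel; bystander
Not all that is in view belongs to the job. Leave any pink look-alike of the spice_1 alone.

How it is judged:
On the way:
1. turned by its grip, the turntable has clicked out of its parked stop ((value of joint turntable above 0.25 rad or value of joint turntable below -0.25 rad) and contact force between the fingers and turntable above 1 N and distance between the grasp point and turntable_grip below 0.045 m), for 0.1 s.
At the end, for the whole second after the job is handed in: the honey jar stands within 15 mm of the opening's middle line, at the front; the fingers press on the grip with over 2 N, tool centre within 35 mm of the grip's middle; the turntable turns at less than 0.05 rad/s; all five jars upright on the turntable (y of jar_honey in the frame of carousel between -0.015 and 0.015 m and x of jar_honey in the frame of carousel below -0.05 m and contact force between the fingers and turntable above 2 N and distance between the grasp point and turntable_grip below 0.035 m and velocity of joint turntable between -0.05 and 0.05 rad/s and angle between each of jar_honey, spice_0, spice_1, spice_3, salt_shaker's own z axis and vertical below 0.1 rad and z of jar_honey in the frame of carousel between 0.025 and 0.037 m and horizontal distance between each of jar_honey, spice_0, spice_1, spice_3, salt_shaker and carousel below 0.102 m and z of spice_0 in the frame of carousel between 0.025 and 0.037 m and z of spice_1 in the frame of carousel between 0.025 and 0.037 m and z of spice_3 in the frame of carousel between 0.025 and 0.037 m and z of salt_shaker in the frame of carousel between 0.025 and 0.037 m); the arm keeps its last pose, push and grip.
It fails at once if a jar is touched by the robot (contact force between any of the fingers, the arm and jar_honey above 0.5 N or contact force between any of the fingers, the arm and spice_0 above 0.5 N or contact force between any of the fingers, the arm and spice_1 above 0.5 N or contact force between any of the fingers, the arm and spice_3 above 0.5 N or contact force between any of the fingers, the arm and salt_shaker above 0.5 N).
It fails at once if a jar tips over (angle between any of jar_honey, spice_0, spice_1, spice_3, salt_shaker's own z axis and vertical above 0.5 rad).
It fails at once if a bystander is moved more than 2 cm (distance of any of mug_tea, sauce_bottle, blender_beaker, teaspoon from where it was at the start of the episode above 0.02 m).
It also fails if it takes over 48 s, if anything falls off the work surface, if the arm or the gripper's body presses on something with over 40 N, if the wrist force passes 120 N, or if a joint passes its speed limit or range.

### The arm

A 6-joint arm with a two-finger parallel gripper is mounted at the origin on a cart in front of the work surface, level with it; the furniture and walls round the work are solid. World frame = base frame: x ahead of the robot, y to its left, z up, the work surface at z = 0. Lengths are in m, angles in rad, forces in N, time in s.
With the tool pointing down it reaches from about 0.35 to 0.85 m from the base axis. Payload 8.1 kg.
Tool frame: the origin (TCP) lies between the finger pads, 19 mm behind the fingertips; this is the grasp point; z points along the fingers, y is the line along which they close (so a half turn about z gives the same grasp; the last joint's range is limited). The gripper opens to 93 mm and grips with 3 to 60 N. Pads are 15 mm wide; open, the fingers measure 128 mm over their backs; the gripper's body (75 mm by 188 mm) begins 65 mm behind the grasp point.
Start: joints at [1.159, 0.13, 1.488, -0, 1.523, -0.085], TCP at [0.193, 0.568, 0.237] pointing down, gripper open.
Joint ranges: [-2.96, 2.96], [-0.89, 2.26], [0.02, 2.5], [-1.34, 4.48], [0, 2.73], [-2.66, 2.66]. Speed limits (rad/s): [2.39, 2.39, 2.79, 3.14, 3.14, 3.14].

### API

Orientations are given as a rotation vector (axis times angle).
In Python, from plant import status, eyes, robot gives the robot as it stands. The module is installed in compiled form; this text tells all that it offers.
- The arm moves only by the tool servo_tool, never from a script. Its argument "plan" is text: rows parted by semicolons, each of 4 numbers parted by spaces: the shift along the tool's x, y, z in m, then the turn about the tool's z in degrees. A call has 1 to 12 rows; each row is the pose to reach, as a shift and turn from the pose commanded when the call began, along the tool's axes at that moment; what a row does not reach only later rows make up. A row lasts 1/12 s, in which the tool goes at most 41.7 mm and 7.16 degrees, less where a joint would pass 70% of its speed; a pose out of reach is approached as far as the arm can. A call with a gripper value outside its range is refused whole. "grip" is the closure, from -1 (fully open) to 1 (shut), set as the call begins (left out, the last holds). The fingers move at their own pace and stop on an object; "grip_force" is the grip in N (left out, the last holds). Time passes only in rows, so rows that repeat a pose let the fingers close. It gives the time, the measured TCP pose, the force, the opening and the grip force at its end, in the units of the state.
- status.read_state(): the state, without advancing time (a new reading comes with each control period).
- eyes.read_camera(name): name is "scene" or "top"; returns a dict with "image" (420x560x3 uint8, blue, green, red), "fovy" (degrees; the focal length in pixels is half the picture's height over the tangent of half this angle, whatever the lens; pixels are square), "cx", "cy" (the principal point, pixels), "world_from_camera" (4x4, takes a point from camera to world coordinates). Camera axes: x right, y down, z forward; pixel columns grow to the right and rows downward; lengths in m; the calibration is good to about 2 mm. A picture is of the moment at which its call begins. There is no depth.
- robot.close_job(): hands the job in; it is judged then, once.
The state is a dict: "t": time; "q": joint angles; "dq": joint speeds; "joint_torque": joint torques, N m; "tool_pos": TCP position; "orientation": TCP orientation; "force": force on the tool from outside, world axes, zero at the start; "wrist_torque": the same for the moment, N m; "opening": finger opening in m; "gripper_force": force on a finger pad.
Only numpy, scipy, OpenCV 4.12 (cv2) and the standard library are available. Lean on these libraries where they do the work, as an engineer would, in place of code of your own. Each camera call takes 0.05 s, during which the arm holds its last target. There are 200 camera calls.

## Working session

There is one attempt and no reset: what is moved stays moved. The work goes in short steps, Python scripts to look and compute and a tool call to move; the robot and the scene stay as the last step left them, time stands still between calls to the robot, and variables do not carry over. Pictures are saved under pics/ and viewed, at most 10 in all, crops included, and the job is handed in when it is done.

Besides the shell and the picture viewer there is one more tool, called after "Emit:" as name(argument=value, ...) on one line, values as JSON. servo_tool: Moves the arm, as the interface text tells. Its arguments: {"type":"object","properties":{"plan":{"type":"string"},"grip":{"type":"number"},"grip_force":{"type":"number"}},"required":["plan"]}

```bash
mkdir -p pics
cat > h.py <<'E'
import numpy as np, cv2, pickle
from plant import status, eyes, robot
def take(n,tag):
    c=eyes.read_camera(n); cv2.imwrite(f'pics/{tag}.png',c['image']); pickle.dump(c,open(f'{tag}.pkl','wb')); return c
def load(tag): return pickle.load(open(f'{tag}.pkl','rb'))
def ray(c,u,v):
    f=210/np.tan(np.radians(c['fovy'])/2); T=np.array(c['world_from_camera'])
    return T[:3,3],T[:3,:3]@np.array([(u-c['cx'])/f,(v-c['cy'])/f,1])
def atz(c,u,v,z):
    o,d=ray(c,u,v); return o+d*(z-o[2])/d[2]
def proj(c,p):
    f=210/np.tan(np.radians(c['fovy'])/2); T=np.array(c['world_from_camera']); q=T[:3,:3].T@(np.array(p)-T[:3,3])
    return q[:2]/q[2]*f+[c['cx'],c['cy']]
E
python3 - <<'E'
from h import *
for n in('scene','top'):
    c=take(n,n+'0'); print(n,c['fovy'],np.round(c['world_from_camera'],3).tolist())
s=status.read_state();print(s['t'],s['tool_pos'],s['orientation'],s['force'],s['opening'])
E
```

```text
scene 53.26776010555027 [[-0.764, -0.458, 0.454, 0.193], [-0.645, 0.549, -0.532, 0.46], [-0.006, -0.699, -0.715, 0.763], [0.0, 0.0, 0.0, 1.0]]
top 46.6898192174161 [[0.007, -0.994, 0.111, 0.504], [-1.0, -0.008, -0.01, -0.012], [0.011, -0.11, -0.994, 1.059], [0.0, 0.0, 0.0, 1.0]]
0.1 [0.19238855 0.56780747 0.23649799] [-5.10979491e-01 -3.09935195e+00  2.55572984e-03] [-0.45550819 -1.00711065 -0.65241886] 0.0928874175988843
```

View pics/scene0.png

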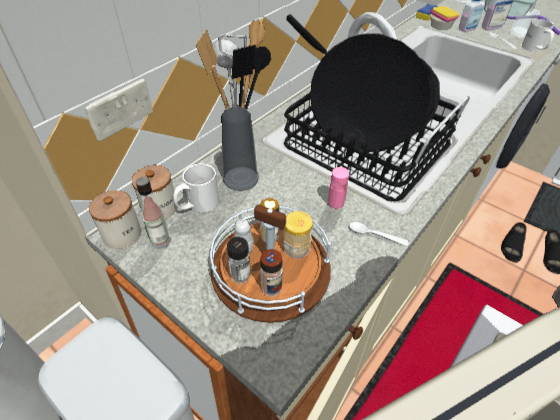

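View pics/top0.png

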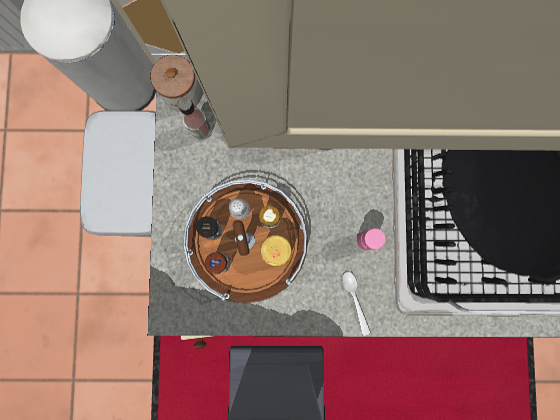

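Scene: the carousel is at about (270,262), with a yellow wide-lidded honey jar at (298,235) and the brown bar at (270,216). Top: bar at (240,238), honey lid at (276,250), rail ends at about (227,296) and (300,262). A pink look-alike stands outside at (371,239). Next, a close crop.

Run:
```python
from h import *
c=load('top0')['image']; cv2.imwrite('pics/topc.png',cv2.resize(c[172:308,172:318],None,fx=4.4,fy=4.4,interpolation=cv2.INTER_CUBIC)[:600,:])
s=load('scene0')['image']; cv2.imwrite('pics/scc.png',cv2.resize(s[190:320,200:340],None,fx=4.5,fy=4.5,interpolation=cv2.INTER_CUBIC))
```

```text
(no output)
```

View pics/topc.png

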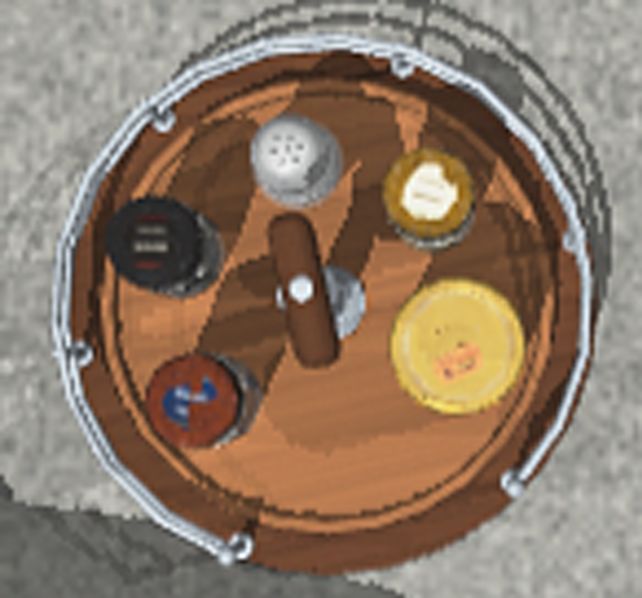

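View pics/scc.png

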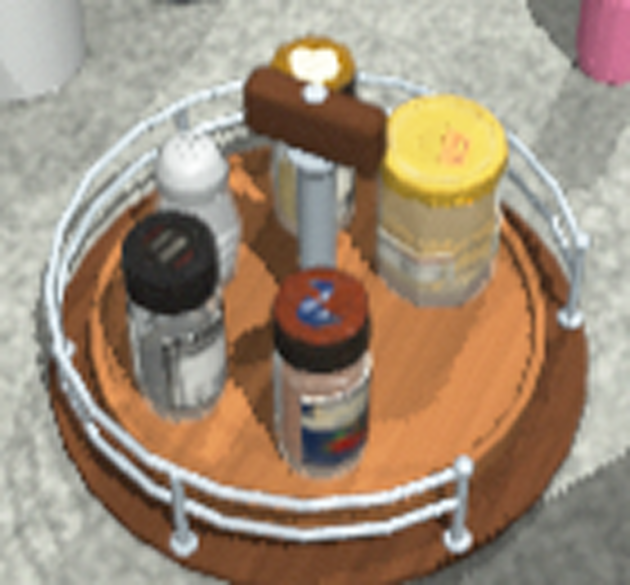

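The crop confirms it: honey lid at (458,345), bar from (288,215) to (318,365), rail end posts at (513,482) and (233,550), and everything else on the table is a slim jar or the shaker. The candidates for the wide jar are the yellow lid (276,250), the slim gold-cap jar (270,216) and the pink look-alike (371,239). I choose the yellow one.

Run:
```python
from h import *
c=load('top0'); s=load('scene0')
T=lambda x,y,z: atz(c,172+(x+.5)/4.4-.5,172+(y+.5)/4.4-.5,z)
S=lambda x,y,z: atz(s,200+(x+.5)/4.5-.5,190+(y+.5)/4.5-.5,z)
a,b=T(289,213,.186),T(320,366,.186); print('bar',a,b,(a+b)/2,np.linalg.norm(a-b))
d=a-b; print('bar ang deg',np.degrees(np.arctan2(d[1],d[0])))
print('knob top',T(302,289,.19), 'scene',S(315,92,.19))
h=T(458,345,.12); print('honey',h,S(447,135,.12))
r=[T(513,482,.077),T(230,552,.077)];print('posts',r, np.linalg.norm(r[0]-r[1]))
print('posts feet scene',S(570,318,.012),S(460,540,.012),'tops',S(580,242,.077),S(463,466,.077))
for n,p in dict(black=(152,243),red=(193,399),gold=(428,195)).items(): print(n,T(*p,.135))
print('salt',T(290,152,.118))
# plate ellipse extremes
for p in((52,300),(592,300),(340,573)): print('plate',T(*p,.012))
```

```text
bar [0.57172926 0.06560663 0.186     ] [0.50969929 0.05195327 0.186     ] [0.54071428 0.05877995 0.186     ] 0.06351481410930905
bar ang deg 12.413380389132772
knob top [0.54062093 0.05944582 0.19      ] scene [0.54280838 0.05876274 0.19      ]
honey [ 0.51967859 -0.00327924  0.12      ] [ 0.52199076 -0.00842164  0.12      ]
posts [array([ 0.45872604, -0.02840119,  0.077     ]), array([0.42668139, 0.09909355, 0.077     ])] 0.13146014191013938
posts feet scene [ 0.45842845 -0.03107828  0.012     ] [0.42647767 0.09911841 0.012     ] tops [ 0.45666144 -0.02681377  0.077     ] [0.42619899 0.1022038  0.077     ]
black [0.56226946 0.12887903 0.135     ]
red [0.49562008 0.10970949 0.135     ]
gold [0.5839738  0.01016144 0.135     ]
salt [0.60401235 0.07165888 0.118     ]
plate [0.54190225 0.19547923 0.012     ]
plate [ 0.54383718 -0.06753561  0.012     ]
plate [0.41194267 0.05339547 0.012     ]
```

```bash
cat >> h.py <<'E'
from scipy.spatial.transform import Rotation as Ro
def rel(goal,yang):
    s=status.read_state(); R=Ro.from_rotvec(s['orientation']).as_matrix()
    d=R.T@(np.array(goal)-s['tool_pos']); a=np.degrees(np.arctan2(R[1,1],R[0,1]))
    print('t',s['t'],'shift',np.round(d,4),'turn',round(a-yang,2),'yang',round(a,2),'q',np.round(s['q'],2),'F',np.round(s['force'],2),'M',np.round(s['wrist_torque'],2),'op',s['opening'],s['gripper_force'])
E
python3 -c "
from h import *
rel([.541,.059,.237],102.5)"
```

```text
t 0.1 shift [-4.935e-01 -3.700e-01  1.000e-04] turn -31.22 yang 71.28 q [ 1.16  0.13  1.49 -0.    1.52 -0.09] F [-0.46 -1.01 -0.65] M [ 0.05  0.01 -0.02] op 0.0928874175988843 0.0
```

Emit:
servo_tool(plan="-0.01 -0.007 0 -1; -0.03 -0.022 0 -2; -0.055 -0.041 0 -4; -0.08 -0.06 0 -6; -0.105 -0.079 0 -8; -0.13 -0.097 0 -10; -0.155 -0.116 0 -12; -0.18 -0.135 0 -14; -0.205 -0.154 0 -16; -0.23 -0.172 0 -18; -0.255 -0.191 0 -20; -0.28 -0.21 0 -22", grip=-1)

```text
t: 1.1
tool_pos: [0.3907, 0.278, 0.2371]
orientation: [0.093, -3.14, 0.0]
force: [0.1, 0.4, -0.6]
opening: 0.0931
gripper_force: 0.0
```

```bash
python3 -c "
from h import *
rel([.541,.059,.237],102.5)"
```

```text
t 1.1 shift [-1.371e-01 -2.275e-01  1.000e-04] turn -9.12 yang 93.38 q [ 0.51 -0.2   1.81  0.    1.53 -1.12] F [ 0.11  0.4  -0.56] M [ 0.08 -0.   -0.02] op 0.09314264295192018 0.0
```

Emit:
servo_tool(plan="-0.014 -0.023 0 -1; -0.028 -0.046 0 -2; -0.042 -0.069 0 -3; -0.056 -0.092 0 -4; -0.07 -0.115 0 -5; -0.084 -0.138 0 -6; -0.098 -0.161 0 -7; -0.112 -0.184 0 -8; -0.124 -0.205 0 -9; -0.132 -0.219 0 -9.1; -0.137 -0.2275 0 -9.1; -0.137 -0.2275 0 -9.1")

```text
t: 2.1
tool_pos: [0.5405, 0.0587, 0.2369]
orientation: [0.335, -3.123, 0.0]
force: [1.2, 0.5, -0.2]
opening: 0.093
gripper_force: 0.0
```

```bash
python3 -c "
from h import *
rel([.541,.059,.173],102.5)
take('scene','s1');take('top','t1')
a=cv2.imread('pics/s1.png')[90:330,120:400];b=cv2.imread('pics/t1.png')[120:360,120:400]
cv2.imwrite('pics/m1.png',cv2.resize(np.hstack([a,b]),(800,343)))"
```

```text
t 2.1 shift [-0.0006  0.0002  0.0639] turn -0.25 yang 102.25 q [ 0.01 -0.02  1.65 -0.    1.52 -1.77] F [ 1.23  0.48 -0.23] M [ 0.04  0.05 -0.03] op 0.09295480705802694 0.0
```

View pics/m1.png

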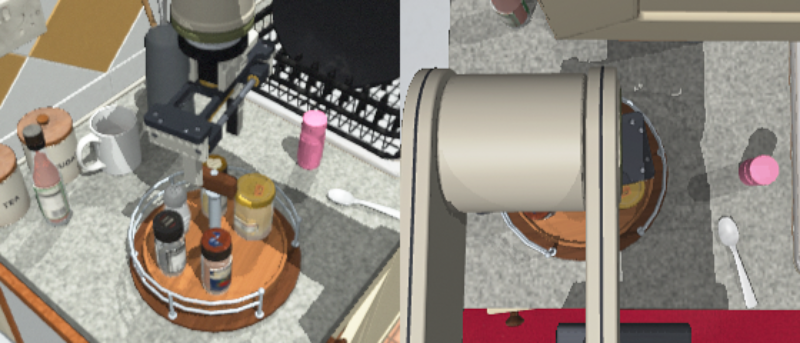

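The left half shows the open fingers at (195,165) and (235,120), straddling the bar at (220,180). All jars are standing and clear. Going down and closing.

Emit:
servo_tool(plan="-0.0006 0 0.01 0; -0.0006 0 0.02 0; -0.0006 0 0.03 0; -0.0006 0 0.04 0; -0.0006 0 0.05 0; -0.0006 0 0.058 0; -0.0006 0 0.063 0; -0.0006 0 0.063 0; -0.0006 0 0.063 0")

```text
t: 2.95
tool_pos: [0.5406, 0.0603, 0.1742]
orientation: [0.339, -3.123, -0.0]
force: [-0.4, -1.5, 0.5]
opening: 0.0928
gripper_force: 0.0
```

Emit:
servo_tool(plan="0 0 0 0; 0 0 0 0; 0 0 0 0; 0 0 0 0; 0 0 0 0; 0 0 0 0; 0 0 0 0; 0 0 0 0; 0 0 0 0; 0 0 0 0", grip=1, grip_force=40)

```text
t: 3.78
tool_pos: [0.5407, 0.0603, 0.1744]
orientation: [0.339, -3.123, 0.0]
force: [0.2, -0.7, -0.7]
opening: 0.0308
gripper_force: 0.0
```

```bash
python3 -c "
from h import *
rel([.541,.059,.173],43.5)"
```

```text
t 3.7833 shift [ 0.     -0.0013  0.0014] turn 58.88 yang 102.38 q [ 0.02  0.02  1.72 -0.    1.4  -1.77] F [ 0.23 -0.69 -0.7 ] M [ 0.08 -0.01  0.02] op 0.030833132652386654 0.0
```

Emit:
servo_tool(plan="0 0 0 0; 0 0 0 0; 0 0 0 0; 0 0 0 0; 0 0 0 0; 0 0 0 0; 0 0 0 0")

```text
t: 4.37
tool_pos: [0.5411, 0.0598, 0.175]
orientation: [-0.338, 3.123, -0.001]
force: [-0.6, -5.6, 4.4]
opening: 0.0179
gripper_force: 44.1
```

Emit:
servo_tool(plan="0 0 0 1; 0 0 0 2; 0 0 0 4; 0 0 0 6; 0 0 0 8; 0 0 0 10; 0 0 0 12; 0 0 0 14; 0 0 0 16; 0 0 0 18; 0 0 0 19; 0 0 0 20")

```text
t: 5.37
tool_pos: [0.5411, 0.0598, 0.175]
orientation: [0.211, 3.133, -0.001]
force: [-0.3, -5.1, 4.1]
opening: 0.0179
gripper_force: 43.9
```

```bash
python3 -c "
from h import *
rel([.541,.059,.173],43.5)
take('scene','s2');cv2.imwrite('pics/s2c.png',cv2.resize(cv2.imread('pics/s2.png')[150:330,180:360],None,fx=3,fy=3,interpolation=2))"
```

```text
t 5.3667 shift [ 0.     -0.0008  0.002 ] turn 38.79 yang 82.29 q [ 0.02  0.02  1.72 -0.    1.4  -1.42] F [-0.35 -5.12  4.09] M [-0.69  0.02  0.03] op 0.01789965336210457 43.892055142678146
```

View pics/s2c.png

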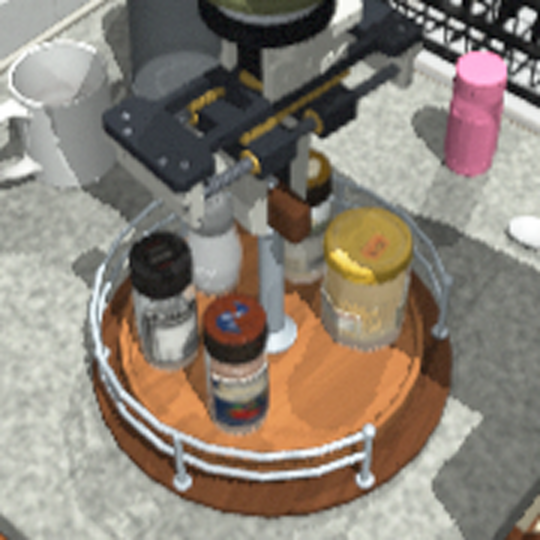

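The turntable follows the grip: the honey lid is now at crop (369,245), all jars are standing, and the bar at (290,213) is held. Going on.

Emit:
servo_tool(plan="0 0 0 1; 0 0 0 3; 0 0 0 5; 0 0 0 7; 0 0 0 9; 0 0 0 11; 0 0 0 13; 0 0 0 15; 0 0 0 17; 0 0 0 19; 0 0 0 20; 0 0 0 20")

```text
t: 6.42
tool_pos: [0.5411, 0.0598, 0.175]
orientation: [0.752, 3.049, -0.001]
force: [-0.0, -4.6, 5.0]
opening: 0.0181
gripper_force: 43.8
```

Emit:
servo_tool(plan="0 0 0 1; 0 0 0 3; 0 0 0 5; 0 0 0 7; 0 0 0 9; 0 0 0 11; 0 0 0 13; 0 0 0 15; 0 0 0 17; 0 0 0 18; 0 0 0 19; 0 0 0 19")

```text
t: 7.42
tool_pos: [0.5412, 0.0599, 0.175]
orientation: [1.244, 2.883, -0.0]
force: [0.9, -5.9, 5.6]
opening: 0.0177
gripper_force: 43.7
```

```bash
python3 -c "
from h import *
rel([.541,.059,.173],43.5)
take('top','t3')
take('scene','s3');cv2.imwrite('pics/s3c.png',cv2.resize(cv2.imread('pics/s3.png')[180:330,190:350],None,fx=4,fy=4,interpolation=2))"
```

```text
t 7.4167 shift [-0.0005 -0.0007  0.002 ] turn -0.19 yang 43.31 q [ 0.02  0.02  1.72 -0.    1.4  -0.74] F [ 0.89 -5.86  5.6 ] M [-0.86  0.04 -0.03] op 0.017682228356553475 43.74779981856591
```

View pics/s3c.png

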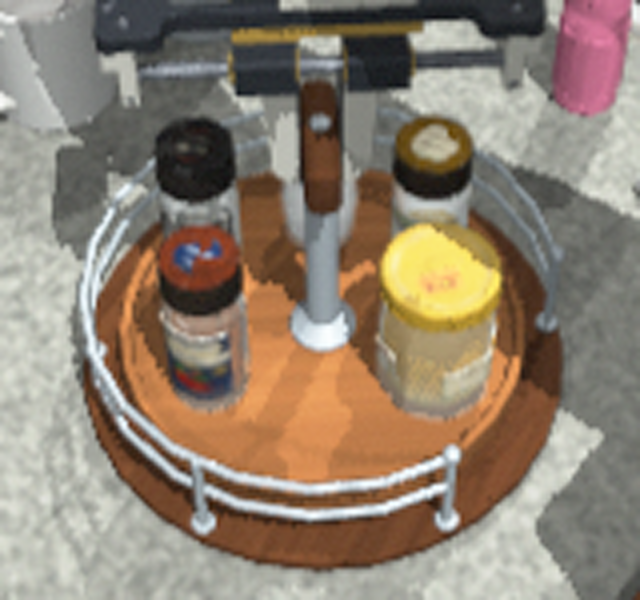

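```bash
python3 -c "
from h import *
s=load('s3')
S=lambda x,y,z: atz(s,190+(x+.5)/4-.5,180+(y+.5)/4-.5,z)
h=S(441,270,.12);C=np.array([.5412,.0593,.12]);d=h-C
print(h,np.degrees(np.arctan2(d[1],d[0]))%360,np.hypot(*d[:2]))
a=np.radians(193);e=C[:2]+.068*np.array([np.cos(a),np.sin(a)])
for z in(.03,.12):print(z,(proj(s,[*e,z])-[190,180])*4)
t=cv2.imread('pics/t3.png');cv2.imwrite('pics/t3c.png',cv2.resize(t[172:308,172:318],None,fx=4.4,fy=4.4,interpolation=2))
"
```

```text
[0.47730195 0.0466514  0.12      ] 191.19693562347075 0.0651379163381304
0.03 [439.05466766 374.23005675]
0.12 [446.72207257 267.64670494]
```

View pics/t3c.png

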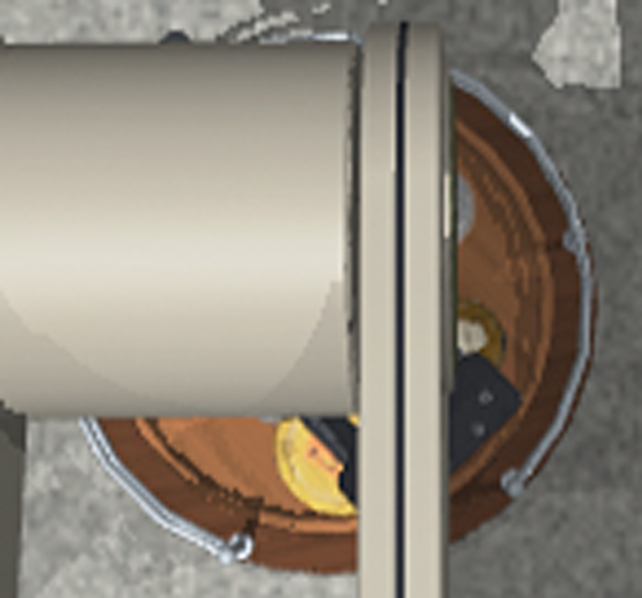

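The honey lid shows at crop (275–350, 415–515), partly hidden by the arm, between the posts at (513,482) and (233,550). A quick check of its position against the opening's middle line follows.

```bash
python3 -c "
from h import *
s=load('t3');C=np.array([.5412,.0593])
for ang in(188,193,198):
  a=np.radians(ang);e=C+.068*np.array([np.cos(a),np.sin(a)])
  for z in(.12,):print(ang,(proj(s,[*e,z])-[172,172])*4.4)
h=atz(s,172+341/4.4,172+449/4.4,.12)[:2]-C;print(h,np.degrees(np.arctan2(h[1],h[0]))%360,np.hypot(*h))
"
```

```text
188 [332.89825373 448.47212011]
193 [346.38775291 446.04605617]
198 [359.62006511 442.44649838]
[-0.06754196 -0.01297959] 190.8779629613419 0.06877780172609907
```

Both views put the honey jar at about 191°, against the opening's middle at 193°. That is about 2.5 mm off the line, well within 15 mm. The grip is held at 44 N, so I'm handing in.

```bash
python3 -c "
from plant import robot
print(robot.close_job())"
```

```text
the job is handed in; nothing more can be done
None
```

The job is handed in: the turntable clicked out and turned about 59° clockwise, the honey jar stands about 2–3 mm off the opening's middle line, and the gripper still holds the wooden grip at about 44 N; no verdict came back.

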